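Roll the loading coil onto the test contacts and chock it

TASK

With the weighted stop block, roll the loading coil along the desk, without the gripper touching the coil or lifting it, until it lies square on the yellow tape with both brass ends pressing lightly on the stand's sprung contacts (about 3.5 N in all; never hard, the contacts bend at 10 N). Leave the block standing against the coil so that it keeps that pressure, then press the analyser's green key fully down. Leave everything else on the desk where it is.

Things in the scene. Friction and masses are not known exactly. Their poses are not given: they have to be found in the camera images.
- coil: Antenna loading coil lying on the desk: a cylinder 220 mm long, about 0.7 kg, that rolls on its two brass end rings (90 mm diameter, the outer 40 mm at each end); between them a copper winding, 81 mm diameter. Thin studs stand 12 mm out of the ends. Origin on its axis, half way along, 45 mm above the desk; body y is the cylinder's axis, x and z turn as it rolls. Left alone it stays put.
- stop_block: Weighted beech block on a rubber sole, 0.95 kg (slides at 6 to 11 N). Body 70 mm (x) by 190 mm (y) by 55 mm high, the upright +x face of slippery white nylon; on top, in the middle, a wooden grip 46 mm (x) by 32 mm (y), 55 to 105 mm above the underside, where the origin is (centre). It starts 20 to 80 mm behind the coil (side away from the stand), askew, its nylon face towards the coil.
- stand: Test stand fixed to the desk. Origin on the desk, middle of the yellow tape; x is the way the coil rolls in, y along the tape, z up. From x = 75 mm a dark base board, 12 mm thick, 250 mm wide; on it a white contact head 210 mm wide, 92 mm high with its knobs; from x = 270 mm a grey analyser, 130 by 200 mm, 55 mm high. The head's sprung brass contacts bend if the coil presses with over 10 N.
- shoes (a point): Fixed point amid the range of the contacts (stand x = 42 mm, 45 mm up). A sprung bar has two flat polished shoes, 30 mm square, 90 mm either side of here along stand y, one for each brass ring. Its head is clamped up to 16 mm nearer or farther along x: unmeasured, to be felt. Bar: 13 mm travel, 1.5 N per mm in all. Of the push felt at the wrist half to two thirds stays on the shoes.
- mark (a point): Middle of the mark, same axes as stand: a strip of yellow tape flat on the desk, 50 mm wide (x), 270 mm long (y), with a black line along its middle. The coil's axis is to lie over the tape, along it; how far from the line depends on where the head is clamped.
- sweep_key_top (a point): Top of the analyser's green round key, 26 mm diameter, in a black collar, 73 mm above the desk when up. Pressed straight down: 6 mm of travel, about 4 N at the bottom; springs back.
- sweep_key (a joint): Travel of the green key: 0 released, 0.006 m fully down.
- mug: Blue mug, 80 mm in diameter, 95 mm high; origin at the centre of its foot. Bystander.
- mouse: Black computer mouse, 105 x 62 x 33 mm; origin under its centre. Bystander.
- solder_reel: Reel of solder standing on its flange, 60 mm in diameter, 40 mm high; origin under its centre. Bystander.
- microphone: Black hand microphone, 70 x 56 x 32 mm; origin under its centre. Bystander.
- screwdriver: Screwdriver with a red handle, 190 mm long; origin under its middle. Bystander.
- torch: Black hand torch standing on its head, 40 mm in diameter, 110 mm high; origin under its centre. Bystander.
Things that resemble listed ones, but are neither listed nor needed, are in the scene too. What is shaped like the stop_block but blue is not meant.

How it is judged:
On the way, in this order (a step that is already met when the one before it is completed fails the run):
1. the coil lies square on the tape, pressed on the contacts with 2 to 5 N by the stop block, which has been let go (contact force between coil and stand between 2 and 5 N and x of coil in the frame of mark between -0.022 and 0.022 m and y of coil in the frame of mark between -0.022 and 0.022 m and angle between the y axis of coil and the y axis of mark, either way round below 0.035 rad and height (world z) of coil below 0.048 m and contact force between stop_block and coil above 0.5 N and height (world z) of stop_block below 0.004 m and angle between stop_block's own z axis and vertical below 0.05 rad and linear speed of each of coil, stop_block below 0.005 m/s and contact force between the fingers and stop_block below 0.1 N), for 0.4 s.
2. the green key is pressed at least 5 of its 6 mm, with the coil still resting on the contacts (value of joint sweep_key above 0.005 m and contact force between coil and stand between 2 and 5 N), for 0.05 s.
At the end, for the whole second after the job is handed in: Coil at rest on the desk, axis within 22 mm of the tape's middle line, centre within 22 mm of the mark along it, within 2 degrees of square, pressing the contacts with 2 to 5 N; stop block flat on the desk, released, at rest against the coil (over 0.5 N); green key pressed and up again (all of step 1 and value of joint sweep_key below 0.001 m); the robot touches nothing.
It fails at once if coil and contacts press with more than 10 N (contact force between coil and stand above 10 N).
It fails at once if the gripper or arm touches the coil (over 1 N) (contact force between any of the fingers, the arm and coil above 1 N).
It fails at once if the coil is lifted off the desk (over 10 mm) (height (world z) of coil above 0.055 m).
It fails at once if a bystander is moved by more than 20 mm (distance of any of mug, mouse, solder_reel, microphone, screwdriver, torch from where it was at the start of the episode above 0.02 m).
It also fails if it takes over 72 s, if anything falls off the work surface, if the arm or the gripper's body presses on something with over 40 N, if the wrist force passes 120 N, or if a joint passes its speed limit or range.

ROBOT

A 7-joint arm with a two-finger parallel gripper is mounted at the origin on the work surface. World frame = base frame: x ahead of the robot, y to its left, z up, the work surface at z = 0. Lengths are in m, angles in rad, forces in N, time in s.
With the tool pointing down it reaches from about 0.425 to 1.025 m from the base axis. Payload 9.4 kg.
Tool frame: the origin (TCP) lies on the centre line of the jaws, within the pads' length; the fingertips stand 19 mm ahead of it and the grasp point (between the pads) is the TCP (robot.finger_overhang is the distance from the TCP to the fingertips, in m); z points along the fingers, y is the line along which they close (so a half turn about z gives the same grasp; the last joint's range is limited). The gripper opens to 93 mm and grips with 3 to 60 N. Pads are 15 mm wide; open, the fingers measure 128 mm over their backs; the gripper's body (75 mm by 188 mm) begins 65 mm behind the grasp point.
Start: joints at [-1.311, 0.599, -0.003, 1.599, 0.002, 0.943, -0.08], TCP at [0.24, 0.684, 0.199] pointing down, gripper open.
Joint ranges: [-2.57, 2.57], [-0.35, 1.97], [-1.29, 1.29], [0.11, 2.56], [-1.05, 4.19], [0.11, 1.86], [-2.63, 2.63]. Speed limits (rad/s): [2.22, 2.22, 3.01, 3.01, 3.14, 3.14, 3.14].

INTERFACE

Orientations are given as a unit quaternion [x, y, z, w].
In Python, from cell import robot, vision, ticket gives the robot as it stands.
- The arm moves only by the shell command python3 -m pendant 'ROWS' [FORCE]. ROWS is JSON, one flat list of numbers, 7 for each row, row after row: the turn, a rotation vector about the tool's x, y, z in degrees, then the shift along the tool's x, y, z in m, then the finger opening in m, from 0 to 0.093. A call has 1 to 12 rows; each row is the pose to reach, as a shift and turn from the pose commanded when the call began, along the tool's axes at that moment; what a row does not reach only later rows make up. A row lasts 1/10 s, in which the tool goes at most 50 mm and 8.59 degrees, less where a joint would pass 70% of its speed; a pose out of reach is approached as far as the arm can. A call with a gripper value outside its range is refused whole. The fingers move at their own pace and stop on an object; FORCE is the grip in N (left out, the last holds). Time passes only in rows, so rows that repeat a pose let the fingers close. It gives the time, the measured TCP pose, the force, the opening and the grip force at its end, in the units of the state.
- robot.get_obs(): the state, without advancing time (a new reading comes with each control period).
- vision.read_camera(name): name is "scene" or "top" or "wrist"; returns (picture, depth): 400x640x3 uint8, red, green, blue; 400x640 float32, m along the optical axis (not along the pixel's ray), 0 where there is no reading.
- vision.camera_model(name): a dict with "fx", "fy", "cx", "cy" (pixels), "xyz" and "attitude" of the camera in the world. Camera axes: x right, y down, z forward; pixel columns grow to the right and rows downward; lengths in m; the calibration is good to about 2 mm. A picture is of the moment at which its call begins: read the wrist's pose just before it. camera_model takes no time and is no camera call; for the wrist camera it gives the pose at the moment of the call.
- ticket.hand_in(): hands the job in; it is judged then, once.
The state is a dict: "t": time; "joint_positions": joint angles; "joint_velocities": joint speeds; "joint_torque": joint torques, N m; "tool_pos": TCP position; "ee_rot": TCP orientation; "wrist_force": force on the tool from outside, world axes, zero at the start; "moment": the same for the moment, N m; "finger_gap": finger opening in m; "finger_force": force on a finger pad.
Only numpy, scipy, OpenCV 4.12 (cv2) and the standard library are available. Lean on these libraries where they do the work, as an engineer would, in place of code of your own. Each camera call takes 0.05 s, during which the arm holds its last target. There are 200 camera calls.

## Working session

There is one attempt and no reset: what is moved stays moved. The work goes in short steps, Python scripts to look and compute and a shell command to move; the robot and the scene stay as the last step left them, time stands still between calls to the robot, and variables do not carry over. Pictures are saved under pics/ and viewed, at most 10 in all, crops included, and the job is handed in when it is done.

```bash
mkdir -p pics; ls
cat > h.py <<'E'
import numpy as np,cv2
from scipy.spatial.transform import Rotation as R
from cell import robot,vision,ticket
def att(m):
    a=np.array(m["attitude"],float)
    return a if a.shape==(3,3) else R.from_quat(a).as_matrix()
def pts(d,m):
    h,w=d.shape;u,v=np.meshgrid(np.arange(w),np.arange(h))
    c=np.stack([(u-m["cx"])/m["fx"]*d,(v-m["cy"])/m["fy"]*d,d],-1)
    return c@att(m).T+np.array(m["xyz"])
def ray(u,v,m,z):
    d=att(m)@np.array([(u-m["cx"])/m["fx"],(v-m["cy"])/m["fy"],1]);o=np.array(m["xyz"])
    return o+d*(z-o[2])/d[2]
def shot(n):
    m=vision.camera_model(n);p,d=vision.read_camera(n);return p,d,m
E
python3 - <<'E'
from h import *
o=robot.get_obs();print(o)
for n in("top","scene","wrist"):
    p,d,m=shot(n);print(n,m);cv2.imwrite(f"pics/{n}0.png",p[:,:,::-1]);np.savez(f"pics/{n}0.npz",p=p,d=d)
E
```

```text
pics
{'t': 0.0, 'joint_positions': array([-1.31070513,  0.60014583, -0.00254764,  1.60012942,  0.00180241,
        0.94291423, -0.07979336]), 'joint_velocities': array([ 8.03591701e-04, -7.12920339e-04, -1.27916329e-03, -7.74990638e-04,
        4.67187034e-04,  6.58479273e-05,  2.44793858e-03]), 'joint_torque': array([-7.45607449e-04, -7.65059853e+01,  1.49737637e+00, -2.52357101e+01,
       -5.23314625e-02,  1.67134381e-02,  1.47972705e-04]), 'tool_pos': array([0.23942765, 0.68376422, 0.19844515]), 'ee_rot': array([ 1.67566204e-01,  9.85860503e-01, -7.94957618e-04, -6.14836466e-05]), 'wrist_force': array([-0.08492673,  0.59844344, -0.24626179]), 'moment': array([-0.01158811, -0.00287675, -0.03218582]), 'finger_force': 0.0, 'finger_gap': 0.09306533573383399}
top {'fx': 443.94803009795334, 'fy': 443.94803009795334, 'cx': 322.2126932542305, 'cy': 199.02842813342048, 'xyz': array([ 0.17023569, -0.05736112,  1.68400701]), 'attitude': array([ 0.73518218, -0.66925811,  0.07287686, -0.07930772])}
scene {'fx': 372.83124559806737, 'fy': 372.83124559806737, 'cx': 329.2537769401116, 'cy': 196.9783228346786, 'xyz': array([ 1.16676806, -0.45376622,  0.82880939]), 'attitude': array([ 0.79940193,  0.44913878, -0.18775793, -0.3521049 ])}
wrist {'fx': 314.39802954145694, 'fy': 314.39802954145694, 'cx': 319.06691533088775, 'cy': 198.1346071723434, 'xyz': array([0.17559946, 0.70609646, 0.38384976]), 'attitude': array([0.80947766, 0.57445299, 0.06929271, 0.0997407 ])}
```

View pics/top0.png

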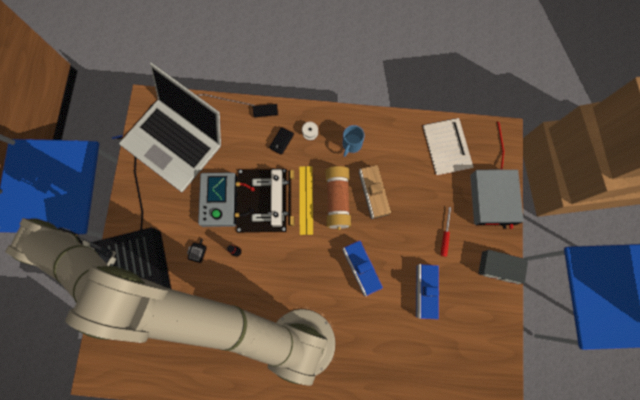

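View pics/scene0.png

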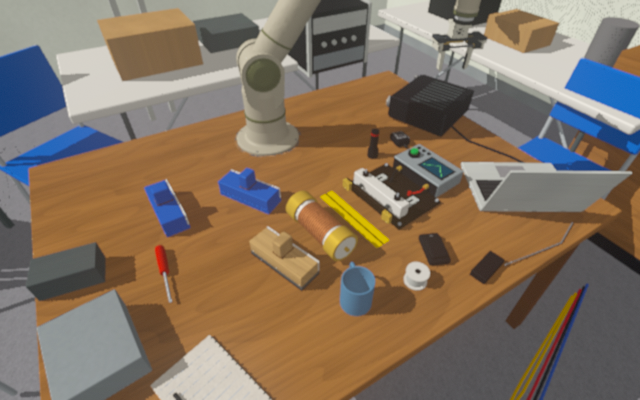

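The top view shows the stand at (265,200), the tape at (306,200), the coil at (339,197) and the beech block at (375,190) with its grip at (372,187). The mug is at (352,138), the green key at (216,213) and the blue decoys at (362,268) and (428,290). The scene view has the same layout, with the block at (285,257), the tape at (353,218) and the key at (414,152).

Run:
```python
from h import *
D={n:(np.load(f"pics/{n}0.npz"),vision.camera_model(n)) for n in("top","scene")}
def mask(p,lo,hi): return cv2.inRange(cv2.cvtColor(p,cv2.COLOR_RGB2HSV),lo,hi)
for n,(f,m) in D.items():
    p,d=f["p"],f["d"];P=pts(d,m)
    def comps(lo,hi,nm,amin=15):
        k=mask(p,lo,hi);N,l,s,c=cv2.connectedComponentsWithStats(k)
        for i in range(1,N):
            if s[i,4]>=amin:
                q=P[(l==i)&(d>0)]
                if len(q)==0 : continue
                md=np.median(q,0)
                if abs(md[0])>1.2 or md[2]<-.03: continue
                r=cv2.minAreaRect(q[:,:2].astype(np.float32))
                print(n,nm,c[i].round(1),s[i,4],"med",md.round(3),"z",np.percentile(q[:,2],[5,95]).round(3),"rect",np.round(r[0],3),np.round(r[1],3),round(r[2],1))
    comps((24,150,110),(34,255,255),"yellow"); comps((50,120,80),(80,255,255),"green")
    comps((95,80,60),(125,255,255),"blue",60)
# block in top view by height
f,m=D["top"];P=pts(f["d"],m)
for nm,(u0,u1,v0,v1) in dict(block=(355,395,160,222),coil=(322,354,160,235)).items():
    q=P[v0:v1,u0:u1].reshape(-1,3)
    for z0,z1 in((.03,.07),(.075,.12)):
        s=q[(q[:,2]>z0)&(q[:,2]<z1)]
        if len(s)>8:
            r=cv2.minAreaRect(s[:,:2].astype(np.float32));print(nm,z0,len(s),np.median(s,0).round(3),np.round(r[0],3),np.round(r[1],3),round(r[2],1),np.percentile(s[:,2],[5,95]).round(3))
```

```text
top green [215.8 213.2] 44 med [0.431 0.359 0.076] z [0.069 0.083] rect [0.432 0.36 ] [0.027 0.023] 53.2
top blue [352.5 138.7] 420 med [ 0.791 -0.12   0.046] z [0.002 0.095] rect [ 0.766 -0.123] [0.102 0.074] 10.4
top blue [212.6 188.4] 142 med [0.529 0.392 0.057] z [0.051 0.063] rect [0.528 0.386] [0.083 0.042] 3.9
top blue [220.5 189.3] 85 med [0.528 0.358 0.058] z [0.052 0.064] rect [0.524 0.364] [0.07  0.031] 7.8
top blue [363.2 267.3] 899 med [ 0.284 -0.196  0.055] z [0.049 0.104] rect [ 0.29  -0.196] [0.193 0.063] 30.3
top blue [429.4 291.6] 947 med [ 0.222 -0.438  0.056] z [0.049 0.106] rect [ 0.227 -0.441] [0.192 0.065] 3.0
scene yellow [354.7 218.8] 1049 med [0.544 0.039 0.002] z [-0.     0.005] rect [0.53  0.039] [0.273 0.055] 6.5
scene green [413.8 151.1] 36 med [0.437 0.352 0.076] z [0.067 0.081] rect [0.436 0.354] [0.024 0.016] 45.6
scene blue [26.8 88.8] 4145 med [-0.953 -0.789 -0.019] z [-0.137  0.125] rect [-0.935 -0.819] [0.072 0.352] 30.8
scene blue [606.3  85.7] 2677 med [0.49  1.455 0.065] z [0.    0.136] rect [0.499 1.461] [0.344 0.057] 3.8
scene blue [440.2 166
[... 174 characters left out ...]
0.079 0.035] 6.7
scene blue [249.1 190.5] 1581 med [ 0.308 -0.203  0.055] z [0.008 0.103] rect [ 0.291 -0.199] [0.194 0.069] 32.5
scene blue [166.1 208.2] 1255 med [ 0.268 -0.441  0.057] z [0.01  0.106] rect [ 0.202 -0.441] [0.247 0.067] 3.1
scene blue [356.7 290.4] 1264 med [ 0.78  -0.121  0.056] z [0.008 0.096] rect [ 0.773 -0.113] [0.075 0.099] 37.9
block 0.03 833 [ 0.561 -0.219  0.054] [ 0.577 -0.221] [0.191 0.072] 18.7 [0.042 0.061]
block 0.075 123 [ 0.574 -0.22   0.103] [ 0.576 -0.221] [0.032 0.045] 24.3 [0.085 0.11 ]
coil 0.03 330 [ 0.518 -0.073  0.062] [ 0.531 -0.085] [0.228 0.088] 6.2 [0.045 0.069]
coil 0.075 850 [ 0.536 -0.083  0.083] [ 0.538 -0.083] [0.222 0.07 ] 6.4 [0.076 0.092]
```

```bash
python3 -c "
import cv2
a=cv2.imread('pics/top0.png')[120:260,180:420];cv2.imwrite('pics/topc.png',cv2.resize(a,None,fx=3.3,fy=3.3,interpolation=2))"
```

```text
(no output)
```

View pics/topc.png

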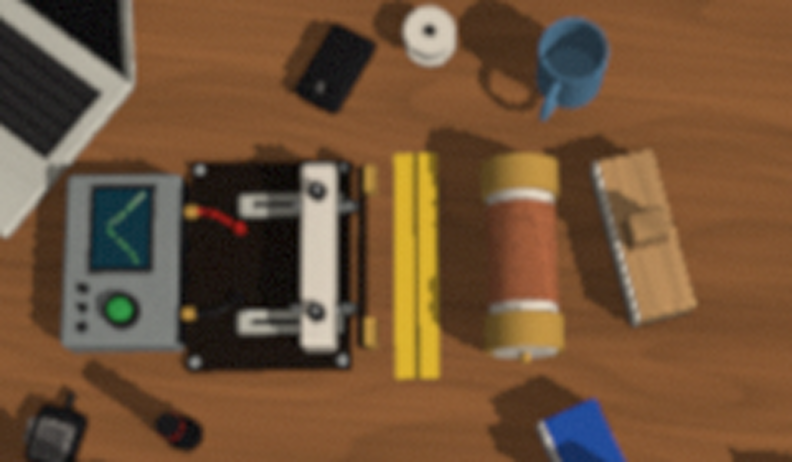

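The top crop confirms the layout: the shoes sit at about (370,180) and (370,330), the tape's line at 417, and the coil is almost parallel to the tape. The block is about 12° askew. I'll move above the block now.

```bash
python3 -m pendant '[0,0,0,-0.309,-0.372,-0.05,0.093, 0,0,0,-0.309,-0.372,-0.05,0.093, 0,0,0,-0.309,-0.372,-0.05,0.093, 0,0,0,-0.309,-0.372,-0.05,0.093, 0,0,0,-0.309,-0.372,-0.05,0.093, 0,0,0,-0.309,-0.372,-0.05,0.093, 0,0,0,-0.309,-0.372,-0.05,0.093, 0,0,0,-0.309,-0.372,-0.05,0.093, 0,0,0,-0.309,-0.372,-0.05,0.093, 0,0,0,-0.309,-0.372,-0.05,0.093, 0,0,0,-0.309,-0.372,-0.05,0.093, 0,0,0,-0.309,-0.372,-0.05,0.093]'
```

```text
t: 1.35
tool_pos: [0.4085, 0.2307, 0.2495]
ee_rot: [0.169, 0.986, 0.0, 0.0]
wrist_force: [-0.1, -0.2, -0.0]
finger_gap: 0.0933
finger_force: 0.0
```

```bash
python3 -m pendant '[0,0,8,-0.308,-0.371,0,0.093, 0,0,16,-0.308,-0.371,0,0.093, 0,0,24,-0.308,-0.371,0,0.093, 0,0,32,-0.308,-0.371,0,0.093, 0,0,40,-0.308,-0.371,0,0.093, 0,0,48,-0.308,-0.371,0,0.093, 0,0,52,-0.308,-0.371,0,0.093, 0,0,52,-0.308,-0.371,0,0.093, 0,0,52,-0.308,-0.371,0,0.093, 0,0,52,-0.308,-0.371,0,0.093, 0,0,52,-0.308,-0.371,0,0.093, 0,0,52,-0.308,-0.371,0,0.093]'
python3 - <<'E'
from h import *
print(robot.get_obs()["joint_positions"].round(2))
for n in("top","scene","wrist"):
    p,d,m=shot(n);cv2.imwrite(f"pics/{n}1.png",p[:,:,::-1]);np.savez(f"pics/{n}1.npz",p=p,d=d,**m)
E
```

```text
t: 2.55
tool_pos: [0.5769, -0.2195, 0.2484]
ee_rot: [0.582, 0.813, -0.0, -0.001]
wrist_force: [0.1, 0.5, -0.3]
finger_gap: 0.093
finger_force: 0.0
[ 0.    0.44  0.39  1.82 -0.21  0.93  0.81]
```

View pics/wrist1.png

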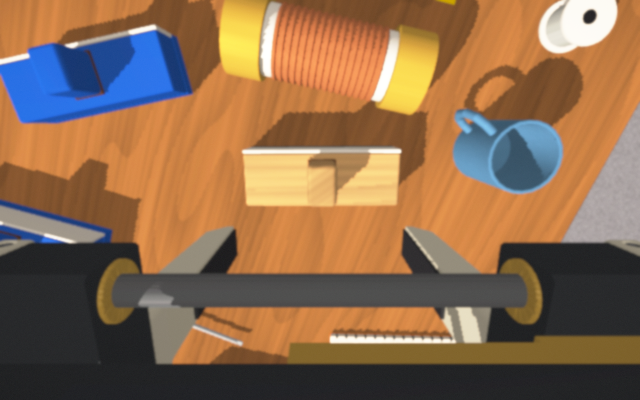

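The wrist view shows the block centred at (322,177), with its grip at (322,180), its nylon edge along row 151 and level with the jaws. The coil runs from (240,40) to (410,80), and the mug is at (525,155).

```bash
cat > meas.py <<'E'
from h import *
def load(t):
    f=np.load(t);return f["p"],f["d"],{k:f[k] for k in f.files if k not in"pd"}
def rect(s): 
    r=cv2.minAreaRect(s[:,:2].astype(np.float32));return np.round(r[0],4),np.round(r[1],3),round(r[2],1),len(s),np.median(s[:,2]).round(4)
def hsv(p): return cv2.cvtColor(p,cv2.COLOR_RGB2HSV)
def pca(s):
    c=s.mean(0);v=np.linalg.svd(s-c)[2][0];return np.degrees(np.arctan2(v[1],v[0]))%180
E
python3 - <<'E'
from meas import *
p,d,m=load("pics/wrist1.npz");P=pts(d,m)
q=P[140:212,235:410].reshape(-1,3)
for a,b in((.045,.065),(.09,.115)): s=q[(q[:,2]>a)&(q[:,2]<b)];print("block wrist",rect(s),pca(s[:,:2]))
def coil(P,lab):
    q=P.reshape(-1,3);e=np.array([.538,-.083]);s=q[(q[:,2]>.06)&(q[:,2]<.1)&(np.abs(q[:,:2]-e)<[.13,.075]).all(1)]
    print(lab,"coil",rect(s),"top90",np.percentile(s[:,2],99).round(3)); t=s[s[:,2]>np.percentile(s[:,2],99)-.006];print("  ridge",rect(t),pca(t[:,:2]))
coil(P,"wrist")
for n in("top","scene"):
    p,d,m=load(f"pics/{n}0.npz");P=pts(d,m);h=hsv(p)
    coil(P,n)
    k=cv2.inRange(h,(18,120,80),(38,255,255))>0
    k&=(np.abs(P[...,2])<.012)&(np.abs(P[...,0]-.53)<.17)&(np.abs(P[...,1]-.04)<.06)
    v,u=np.nonzero(k);s=np.array([ray(a,b,m,0) for a,b in zip(u,v)]);print(n,"tape",rect(s),pca(s[:,:2]))
    # shoes: brass points above desk beyond tape
    k=(cv2.inRange(h,(12,80,60),(35,255,255))>0)&(P[...,2]>.025)&(P[...,2]<.075)&(np.abs(P[...,0]-.53)<.14)&(P[...,1]>.055)&(P[...,1]<.125)
    N,l,st,c=cv2.connectedComponentsWithStats(k.astype(np.uint8))
    for i in range(1,N):
        if st[i,4]>4: print(" shoe",st[i,4],P[l==i].min(0).round(3),P[l==i].max(0).round(3),np.median(P[l==i],0).round(3))
    k=cv2.inRange(h,(50,120,80),(80,255,255));k[:, :150]=0;v,u=np.nonzero(k);M=cv2.moments(k,True);cu,cv_=M["m10"]/M["m00"],M["m01"]/M["m00"];print(n,"key",cu,cv_,ray(cu,cv_,m,.073).round(4))
E
```

```text
block wrist (array([ 0.5793, -0.2199]), array([0.19, 0.07]), 19.0, 7425, np.float64(0.055)) 19.068544695830226
block wrist (array([ 0.5794, -0.2195]), array([0.032, 0.046]), 18.4, 1234, np.float64(0.1046)) 107.95842871877714
wrist coil (array([ 0.5397, -0.0835]), array([0.22 , 0.084]), 6.9, 15703, np.float64(0.0818)) top90 0.091
  ridge (array([ 0.5397, -0.084 ]), array([0.22 , 0.048]), 6.8, 4361, np.float64(0.0879)) 6.790274163538445Traceback (most recent call last):
  File "<stdin>", line 10, in <module>
  File "h.py", line 9, in pts
    c=np.stack([(u-m["cx"])/m["fx"]*d,(v-m["cy"])/m["fy"]*d,d],-1)
                   ~^^^^^^
KeyError: 'cx'
```

```bash
python3 - <<'E'
from meas import *
for n in("top","scene"):
    f=np.load(f"pics/{n}0.npz");p,d=f["p"],f["d"];m=vision.camera_model(n);P=pts(d,m);h=hsv(p)
    k=cv2.inRange(h,(18,120,80),(38,255,255))>0
    k&=(np.abs(P[...,2])<.012)&(np.abs(P[...,0]-.53)<.17)&(np.abs(P[...,1]-.04)<.06)
    v,u=np.nonzero(k);s=np.array([ray(a,b,m,0) for a,b in zip(u,v)]);print(n,"tape",rect(s),pca(s[:,:2]))
    k=(cv2.inRange(h,(12,80,60),(35,255,255))>0)&(P[...,2]>.025)&(P[...,2]<.075)&(np.abs(P[...,0]-.53)<.14)&(P[...,1]>.055)&(P[...,1]<.125)
    N,l,st,c=cv2.connectedComponentsWithStats(k.astype(np.uint8))
    for i in range(1,N):
        if st[i,4]>4: print(" shoe",st[i,4],c[i].round(),P[l==i].min(0).round(3),P[l==i].max(0).round(3),np.median(P[l==i],0).round(3))
    k=cv2.inRange(h,(50,120,80),(80,255,255));k[(P[...,2]<.06)|(np.hypot(P[...,0]-.432,P[...,1]-.358)>.03)]=0
    M=cv2.moments(k,True);a,b=M["m10"]/M["m00"],M["m01"]/M["m00"];print(n,"key",a,b,ray(a,b,m,.073).round(4))
E
python3 -m pendant '[0,0,0,-0.001,0.0023,0.05,0.093, 0,0,0,-0.001,0.0023,0.1,0.093, 0,0,0,-0.001,0.0023,0.14,0.093, 0,0,0,-0.001,0.0023,0.162,0.093, 0,0,0,-0.001,0.0023,0.162,0.093, 0,0,0,-0.001,0.0023,0.162,0.093, 0,0,0,-0.001,0.0023,0.162,0.093]'
```

```text
top tape (array([0.5272, 0.053 ]), array([0.274, 0.085]), 5.6, 978, np.float64(0.0)) 6.261060120832298
 shoe 60 [291. 175.] [0.592 0.09  0.028] [0.628 0.114 0.067] [0.609 0.1   0.055]
 shoe 5 [288. 191.] [0.535 0.104 0.053] [0.552 0.106 0.063] [0.545 0.106 0.057]
 shoe 7 [288. 198.] [0.507 0.102 0.053] [0.53  0.104 0.063] [0.518 0.103 0.055]
 shoe 53 [291. 221.] [0.417 0.07  0.033] [0.454 0.094 0.069] [0.431 0.081 0.055]
top key 215.75 213.20454545454547 [0.4319 0.36   0.073 ]
scene tape (array([0.523 , 0.0429]), array([0.104, 0.291]), 87.1, 1257, np.float64(0.0)) 5.306820048039534
 shoe 419 [368. 199.] [0.419 0.072 0.031] [0.632 0.117 0.066] [0.532 0.094 0.051]
scene key 413.77777777777777 151.11111111111111 [0.4349 0.3561 0.073 ]
t: 3.4
tool_pos: [0.58, -0.2209, 0.0891]
ee_rot: [0.583, 0.813, 0.0, 0.001]
wrist_force: [0.5, -0.5, 1.0]
finger_gap: 0.0929
finger_force: 0.0
```

```bash
python3 -m pendant '[0,0,0,0,0,0,0.02, 0,0,0,0,0,0,0.02, 0,0,0,0,0,0,0.02, 0,0,0,0,0,0,0.02, 0,0,0,0,0,0,0.02, 0,0,0,0,0,0,0.02]' 25
python3 -m pendant '[0,0,2,0.009,-0.002,0,0.02, 0,0,4,0.018,-0.004,0,0.02, 0,0,6,0.027,-0.006,0,0.02, 0,0,8,0.036,-0.008,0,0.02, 0,0,10,0.045,-0.01,0,0.02, 0,0,12.5,0.0548,-0.0129,0,0.02, 0,0,12.5,0.0548,-0.0129,0,0.02, 0,0,12.5,0.0548,-0.0129,0,0.02]'
python3 - <<'E'
from meas import *
o=robot.get_obs();print(o["tool_pos"],o["wrist_force"])
m=vision.camera_model("wrist");p,d=vision.read_camera("wrist");P=pts(d,m);h=hsv(p)
cv2.imwrite("pics/wrist2.png",p[:,:,::-1]);np.savez("pics/wrist2.npz",p=p,d=d)
q=P.reshape(-1,3);s=q[(q[:,2]>.045)&(q[:,2]<.062)&(np.abs(q[:,0]-.55)<.12)&(np.abs(q[:,1]+.173)<.06)];print("block",rect(s),pca(s[:,:2]))
s=q[(q[:,2]>.072)&(q[:,2]<.1)&(np.abs(q[:,0]-.54)<.13)&(np.abs(q[:,1]+.083)<.06)];print("coil",rect(s),pca(s[:,:2]))
k=(cv2.inRange(h,(18,120,80),(38,255,255))>0)&(P[...,2]<.012)&(P[...,1]>-.01)
print("yellow",k.sum(),[rect(P[k])] if k.any() else "")
E
```

```text
t: 4.0
tool_pos: [0.5789, -0.2211, 0.0873]
ee_rot: [0.583, 0.813, 0.0, 0.0]
wrist_force: [1.2, 0.2, 1.0]
finger_gap: 0.0496
finger_force: 0.0
t: 4.8
tool_pos: [0.5494, -0.1735, 0.0874]
ee_rot: [0.667, 0.745, -0.0, 0.0]
wrist_force: [0.0, -0.6, 0.4]
finger_gap: 0.0198
finger_force: 0.0
[ 0.5494087  -0.17345944  0.08740616] [ 0.02657671 -0.59634299  0.38463588]
block (array([ 0.5517, -0.1672]), array([0.223, 0.104]), 7.3, 5667, np.float64(0.0548)) 172.43128985732065Traceback (most recent call last):
  File "<stdin>", line 6, in <module>
  File "meas.py", line 8, in pca
    c=s.mean(0);v=np.linalg.svd(s-c)[2][0];return np.degrees(np.arctan2(v[1],v[0]))%180
                  ~~~~~~~~~~~~~^^^^^
    u, s, vh = gufunc(a, signature=signature)
               ~~~~~~^^^^^^^^^^^^^^^^^^^^^^^^
numpy._core._exceptions._ArrayMemoryError: Unable to allocate 14.0 GiB for an array with shape (43386, 43386) and data type float64
```

View pics/wrist2.png

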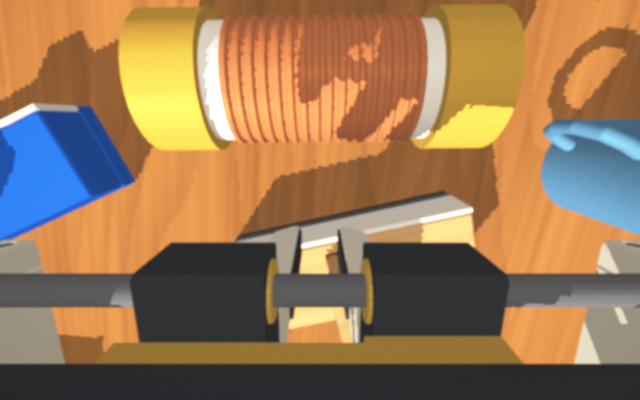

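The fingers had not finished closing when I moved, so the block stayed behind at its old angle, visible under the jaws. I'll lift, open and look again.

```bash
sed -i 's/svd(s-c)\[/svd(s-c,full_matrices=False)[/' meas.py
python3 -m pendant '[0,0,0,0,0,-0.05,0.02, 0,0,0,-0.02,0,-0.1,0.093, 0,0,0,-0.05,0,-0.13,0.093, 0,0,0,-0.09,0,-0.15,0.093, 0,0,0,-0.11,0,-0.16,0.093, 0,0,0,-0.11,0,-0.16,0.093, 0,0,0,-0.11,0,-0.16,0.093, 0,0,0,-0.11,0,-0.16,0.093]'
cat > look.py <<'E'
from meas import *
import sys
o=robot.get_obs();print(o["t"],o["tool_pos"].round(4),o["wrist_force"].round(2),"yaw",np.degrees(R.from_quat(o["ee_rot"]).as_matrix()[1::-1,1]@[[0],[0]]) if 0 else np.degrees(np.arctan2(*R.from_quat(o["ee_rot"]).as_matrix()[1::-1,1])).round(2))
m=vision.camera_model("wrist");p,d=vision.read_camera("wrist");P=pts(d,m);h=hsv(p)
cv2.imwrite(f"pics/{sys.argv[1]}.png",p[:,:,::-1])
wood=(P[...,2]>.045)&(P[...,2]<.062)&(h[...,0]>8)&(h[...,0]<30)&(P[...,1]<-.02)&(d>.15)
def big(k):
    N,l,st,c=cv2.connectedComponentsWithStats(k.astype(np.uint8));i=1+np.argmax(st[1:,4]);return P[l==i]
g=big((P[...,2]>.095)&(P[...,2]<.112)&(h[...,0]>8)&(h[...,0]<30)&(d>.12)&(P[...,1]<0)&(np.abs(P[...,0]-.56)<.12));print("grip",rect(g),pca(g[:,:2]))
s=big(wood);print("body",rect(s),pca(s[:,:2]))
s=P[(P[...,2]>.072)&(P[...,2]<.094)&(np.abs(P[...,0]-.54)<.13)&(P[...,1]>-.14)&(P[...,1]<.1)&(h[...,1]>100)&(d>.15)];print("coil",rect(s),pca(s[:,:2]))
k=(cv2.inRange(h,(20,140,80),(38,255,255))>0)&(P[...,2]<.012)&(P[...,1]>-.02);v,u=np.nonzero(k)
if len(u)>50:
    s=np.array([ray(a,b,m,0) for a,b in zip(u,v)]);print("tape",rect(s),pca(s[:,:2]))
E
python3 look.py wrist3
```

```text
t: 5.65
tool_pos: [0.5608, -0.2813, 0.2464]
ee_rot: [0.667, 0.745, -0.0, -0.001]
wrist_force: [0.6, -0.1, -0.9]
finger_gap: 0.0712
finger_force: 0.0
5.65 [ 0.5608 -0.2813  0.2464] [ 0.56 -0.07 -0.86] yaw 6.28
grip (array([ 0.5791, -0.2201]), array([0.032, 0.046]), 19.1, 1395, np.float64(0.1046)) 109.16667976005068
body (array([ 0.5792, -0.2202]), array([0.19, 0.07]), 19.2, 8410, np.float64(0.055)) 19.187387884043233
coil (array([ 0.5429, -0.1096]), array([0.22 , 0.021]), 6.8, 3737, np.float64(0.0783)) 6.599546557820293
```

View pics/wrist3.png

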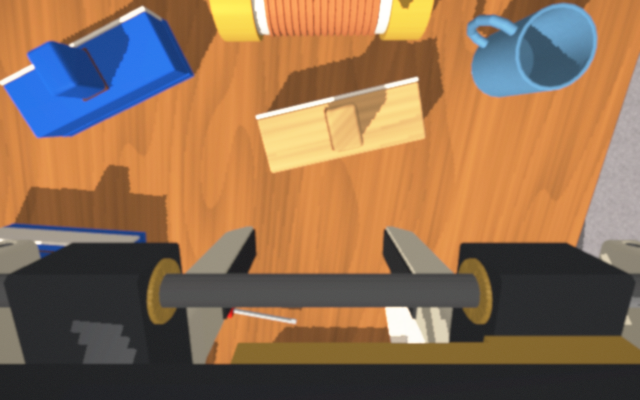

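The block is unmoved in the wrist view, with its grip at (343,128). I'll grip again and give the fingers longer to close.

```bash
python3 -m pendant '[0,0,-6,0.04,0.018,0,0.093, 0,0,-12.8,0.0588,0.025,0,0.093, 0,0,-12.8,0.0588,0.025,0.04,0.093, 0,0,-12.8,0.0588,0.025,0.08,0.093, 0,0,-12.8,0.0588,0.025,0.12,0.093, 0,0,-12.8,0.0588,0.025,0.145,0.093, 0,0,-12.8,0.0588,0.025,0.159,0.093, 0,0,-12.8,0.0588,0.025,0.159,0.093, 0,0,-12.8,0.0588,0.025,0.159,0.093]'
python3 -m pendant '[0,0,0,0,0,0,0.02, 0,0,0,0,0,0,0.02, 0,0,0,0,0,0,0.02, 0,0,0,0,0,0,0.02, 0,0,0,0,0,0,0.02, 0,0,0,0,0,0,0.02, 0,0,0,0,0,0,0.02, 0,0,0,0,0,0,0.02, 0,0,0,0,0,0,0.02, 0,0,0,0,0,0,0.02, 0,0,0,0,0,0,0.02, 0,0,0,0,0,0,0.02]' 25
```

```text
t: 6.6
tool_pos: [0.5799, -0.2214, 0.089]
ee_rot: [0.581, 0.814, 0.0, 0.0]
wrist_force: [0.6, 0.1, 0.6]
finger_gap: 0.0927
finger_force: 0.0
t: 7.8
tool_pos: [0.5795, -0.2216, 0.0883]
ee_rot: [0.581, 0.814, -0.0, 0.0]
wrist_force: [0.4, -0.6, 0.7]
finger_gap: 0.0201
finger_force: 0.0
```

Run:
```python
from h import *
a=vision.read_camera("scene")[0];b=vision.read_camera("wrist")[0];t=vision.read_camera("top")[0]
s=cv2.resize(a[150:310,180:380],(500,400));cv2.imwrite("pics/c4.png",np.hstack([s,cv2.resize(t[140:240,320:420],(300,400))[:, :]])[:,:,::-1]);cv2.imwrite("pics/w4.png",b[:,:,::-1])
```

```text
(no output)
```

View pics/c4.png

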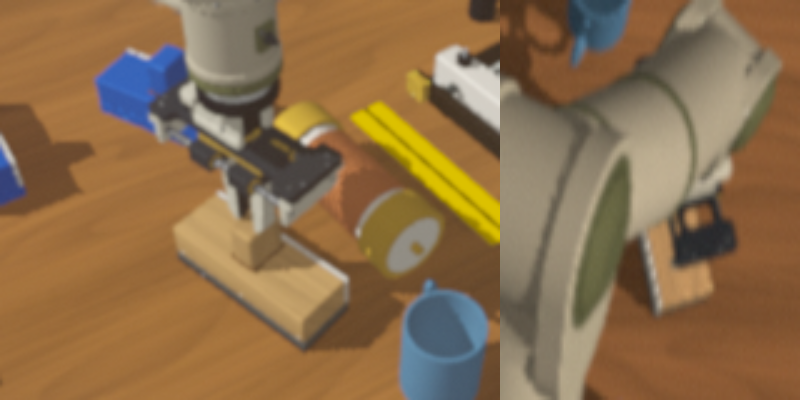

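View pics/w4.png

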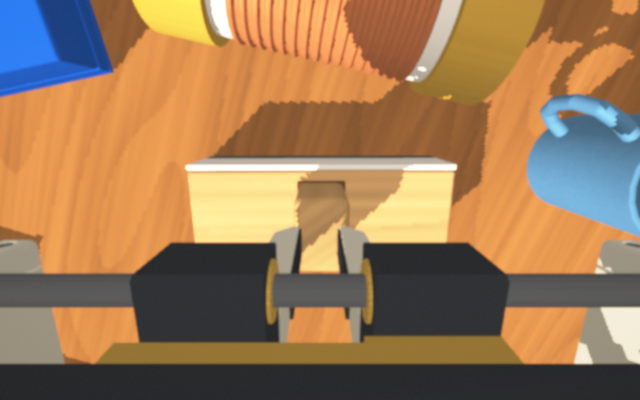

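The scene crop shows the fingers at the grip without holding it. The wrist view puts the fingertips at (287,235) and (352,235), near the grip's rear end. I'll measure the fingertips against the grip by depth.

Run:
```python
from h import *
o=robot.get_obs();m=vision.camera_model("wrist");p,d=vision.read_camera("wrist");P=pts(d,m)
T=R.from_quat(o["ee_rot"]).as_matrix();Q=(P-o["tool_pos"])@T
print("cam in tool",(np.array(m["xyz"])-o["tool_pos"])@T)
for v in(190,205,215,225,232,240,250,262): print(v,[(u,Q[v,u].round(3).tolist(),P[v,u,2].round(3)) for u in(285,310,320,330,352)])
g=(P[...,2]>.098)&(P[...,2]<.112)&(d>.05);g[260:]=0;v,u=np.nonzero(g);print(len(u),u.min(),u.max(),v.min(),v.max(),Q[g].min(0),Q[g].max(0))
```

```text
cam in tool [ 0.06697691 -0.00093852 -0.18528617]
190 [(285, [0.018, -0.026, 0.033], np.float64(0.055)), (310, [0.025, -0.007, 0.005], np.float64(0.084)), (320, [0.024, -0.001, 0.006], np.float64(0.082)), (330, [0.025, 0.006, 0.005], np.float64(0.083)), (352, [0.018, 0.022, 0.034], np.float64(0.054))]
205 [(285, [0.007, -0.026, 0.033], np.float64(0.056)), (310, [0.021, -0.006, -0.016], np.float64(0.105)), (320, [0.021, -0.001, -0.017], np.float64(0.105)), (330, [0.021, 0.005, -0.016], np.float64(0.105)), (352, [0.007, 0.022, 0.034], np.float64(0.055))]
215 [(285, [-0.0, -0.026, 0.033], np.float64(0.056)), (310, [0.015, -0.006, -0.017], np.float64(0.105)), (320, [0.015, -0.001, -0.017], np.float64(0.105)), (330, [0.015, 0.005, -0.017], np.float64(0.106)), (352, [-0.0, 0.023, 0.033], np.float64(0.055))]
225 [(285, [-0.008, -0.026, 0.034], np.float64(0.055)), (310, [0.009, -0.006, -0.017], np.float64(0.105)), (320, [0.009, -0.001, -0.016], np.float64(0.104)), (330, [0.01, 0.005, -0.017], np.float64(0.106)), (352, [-0.008, 0.023, 0.032], np.float64(0.056))]
232 [(285, [0.01, -0.019, -0.0
[... 390 characters left out ...]
 0.005, -0.017], np.float64(0.105)), (352, [0.01, 0.015, -0.04], np.float64(0.129))]
250 [(285, [0.009, -0.017, -0.051], np.float64(0.14)), (310, [-0.006, -0.006, -0.018], np.float64(0.106)), (320, [-0.006, -0.001, -0.017], np.float64(0.106)), (330, [-0.006, 0.005, -0.016], np.float64(0.105)), (352, [0.009, 0.014, -0.052], np.float64(0.14))]
262 [(285, [0.01, -0.015, -0.065], np.float64(0.154)), (310, [-0.013, -0.006, -0.017], np.float64(0.105)), (320, [-0.013, -0.001, -0.017], np.float64(0.106)), (330, [-0.014, 0.005, -0.017], np.float64(0.105)), (352, [0.009, 0.013, -0.065], np.float64(0.153))]
2943 285 351 195 259 [-0.01192617 -0.01979913 -0.02356655] [ 0.02510115  0.01630891 -0.00970326]
```

```bash
python3 -c "
from cell import robot;print(robot.finger_overhang,[a for a in dir(robot) if a[0]!='_'])"
python3 -m pendant '[0,0,0,0,0,-0.015,0.06, 0,0,0,0,0,-0.015,0.06, 0,0,0,0,0,-0.015,0.06, 0,0,0,0,0,-0.015,0.06, 0,0,0,0,0,-0.015,0.06, 0,0,0,0,0,-0.015,0.06, 0,0,0,0,0,-0.015,0.06, 0,0,0,0,0,-0.015,0.06]'
python3 - <<'E'
from h import *
o=robot.get_obs();m=vision.camera_model("wrist");p,d=vision.read_camera("wrist");P=pts(d,m)
T=R.from_quat(o["ee_rot"]).as_matrix();Q=(P-o["tool_pos"])@T
g=(np.abs(Q[...,0])<.014)&(np.abs(Q[...,1])<.08)&(Q[...,2]<-.01)&(d>.05)&(P[...,2]>.109)
for s in(-1,1):
    q=Q[g&(s*Q[...,1]>0)];print(s,len(q),"lowest",q[np.argsort(-q[:,2])[:400:80]].round(3).tolist())
E
```

```text
0.019 ['IKError', 'finger_overhang', 'get_obs']
t: 8.8
tool_pos: [0.5795, -0.2216, 0.1032]
ee_rot: [0.581, 0.814, -0.0, -0.0]
wrist_force: [-0.1, -0.3, 0.4]
finger_gap: 0.0598
finger_force: 0.0
-1 5288 lowest [[0.002, -0.031, -0.019], [0.009, -0.035, -0.024], [0.004, -0.031, -0.027], [0.01, -0.041, -0.03], [0.009, -0.04, -0.033]]
1 4331 lowest [[0.009, 0.031, -0.019], [0.005, 0.029, -0.024], [-0.002, 0.029, -0.027], [0.009, 0.042, -0.03], [0.008, 0.03, -0.033]]
```

The jaws closed freely at tool z = 0.088, so the fingertips are really about 19 mm behind the reported TCP. Depth gives the same figure. I'll lower accordingly.

```bash
python3 -m pendant '[0,0,0,0,0,0.015,0.06, 0,0,0,0,0,0.028,0.06, 0,0,0,0,0,0.038,0.06, 0,0,0,0,0,0.044,0.06, 0,0,0,0,0,0.048,0.06, 0,0,0,0,0,0.05,0.06, 0,0,0,0,0,0.05,0.06, 0,0,0,0,0,0.05,0.06]'
python3 - <<'E'
from h import *
o=robot.get_obs();m=vision.camera_model("wrist");p,d=vision.read_camera("wrist");P=pts(d,m)
T=R.from_quat(o["ee_rot"]).as_matrix();Q=(P-o["tool_pos"])@T
g=(np.abs(Q[...,0])<.014)&(np.abs(Q[...,1])<.08)&(np.abs(Q[...,1])>.022)&(d>.05)&(P[...,2]>.062)
for s in(-1,1):
    q=Q[g&(s*Q[...,1]>0)];print(s,len(q),"lowest",q[np.argsort(-q[:,2])[:400:80]].round(3).tolist())
E
```

```text
t: 9.65
tool_pos: [0.5797, -0.2217, 0.0536]
ee_rot: [0.581, 0.814, 0.0, 0.0]
wrist_force: [0.1, -0.5, 0.0]
finger_gap: 0.0598
finger_force: 0.0
-1 5290 lowest [[0.009, -0.033, -0.019], [-0.0, -0.031, -0.024], [0.01, -0.036, -0.027], [0.009, -0.035, -0.03], [0.008, -0.032, -0.033]]
1 4344 lowest [[0.007, 0.03, -0.018], [0.01, 0.036, -0.024], [-0.003, 0.029, -0.027], [0.01, 0.036, -0.03], [0.002, 0.029, -0.033]]
```

```bash
python3 -m pendant '[0,0,0,0,0,0,0.02, 0,0,0,0,0,0,0.02, 0,0,0,0,0,0,0.02, 0,0,0,0,0,0,0.02, 0,0,0,0,0,0,0.02, 0,0,0,0,0,0,0.02, 0,0,0,0,0,0,0.02, 0,0,0,0,0,0,0.02]' 25
```

```text
t: 10.5
tool_pos: [0.5801, -0.2215, 0.0535]
ee_rot: [0.581, 0.814, 0.0, 0.0]
wrist_force: [3.9, 1.8, 1.5]
finger_gap: 0.032
finger_force: 25.0
```

```bash
python3 -m pendant '[0,0,1.5,0.006,-0.001,0,0.02, 0,0,3,0.012,-0.003,0,0.02, 0,0,4.5,0.018,-0.005,0,0.02, 0,0,6,0.024,-0.006,0,0.02, 0,0,7.5,0.03,-0.007,0,0.02, 0,0,9,0.036,-0.009,0,0.02, 0,0,10.5,0.042,-0.01,0,0.02, 0,0,12,0.048,-0.012,0,0.02, 0,0,12.5,0.0548,-0.0129,0,0.02, 0,0,12.5,0.0548,-0.0129,0,0.02]'
python3 look.py wrist5;  python3 - <<'E'
from meas import *
p,d,m=shot("scene");P=pts(d,m);h=hsv(p);k=(cv2.inRange(h,(24,150,110),(34,255,255))>0)&(np.abs(P[...,2])<.008)&(np.abs(P[...,0]-.53)<.16)&(np.abs(P[...,1]-.04)<.06)
N,l,st,c=cv2.connectedComponentsWithStats(k.astype(np.uint8))
for i in range(1,N):
  if st[i,4]>60: v,u=np.nonzero(l==i);s=np.array([ray(a,b,m,0) for a,b in zip(u,v)]);print("tape",rect(s),pca(s[:,:2]))
E
```

```text
t: 11.5
tool_pos: [0.555, -0.1752, 0.0557]
ee_rot: [0.665, 0.746, 0.002, 0.005]
wrist_force: [9.7, -1.3, 13.3]
finger_gap: 0.0328
finger_force: 25.0
11.5 [ 0.555  -0.1752  0.0557] [ 9.69 -1.26 13.27] yaw 6.57
grip (array([ 0.5455, -0.1704]), array([0.047, 0.023]), 12.8, 3703, np.float64(0.1053)) 5.803500483223729
body (array([ 0.5531, -0.1724]), array([0.19 , 0.027]), 9.2, 7648, np.float64(0.0537)) 9.728761602622654
coil (array([ 0.54 , -0.087]), array([0.222, 0.065]), 6.9, 13473, np.float64(0.0792)) 7.150752941338283
tape (array([0.529 , 0.0396]), array([0.269, 0.052]), 6.4, 1025, np.float64(0.0)) 6.322477712963528
```

```bash
python3 -m pendant '[0,0,0,0,0,-0.002,0.02, 0,0,0,0,0,-0.002,0.02, 0,0,0,0,0,-0.002,0.02]'; python3 look.py wrist6; python3 -c "
from h import *
o=robot.get_obs();print(R.from_quat(o['ee_rot']).as_matrix().round(4),o['moment'])"
```

```text
t: 11.9
tool_pos: [0.5504, -0.1741, 0.0559]
ee_rot: [0.666, 0.746, 0.0, 0.001]
wrist_force: [3.4, 1.1, 6.8]
finger_gap: 0.0329
finger_force: 24.1
11.9 [ 0.5504 -0.1741  0.0559] [3.36 1.11 6.81] yaw 6.49
grip (array([ 0.5415, -0.1695]), array([0.047, 0.023]), 12.2, 3694, np.float64(0.1056)) 5.516266808134986
body (array([ 0.5488, -0.1716]), array([0.19 , 0.027]), 9.2, 7946, np.float64(0.0541)) 9.540779361435312
coil (array([ 0.5402, -0.0858]), array([0.221, 0.067]), 6.8, 15167, np.float64(0.0796)) 6.854265660529106
[[-1.130e-01  9.936e-01  1.900e-03]
 [ 9.936e-01  1.130e-01 -4.000e-04]
 [-6.000e-04  1.900e-03 -1.000e+00]] [ 0.08736951 -0.76002847  0.09900079]
```

View pics/wrist6.png

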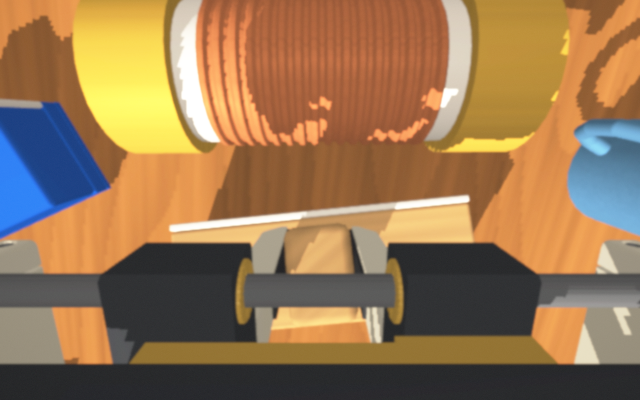

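The wrist view shows the block lagging the jaws by about 3°: its white edge runs from (170,228) to (468,199) while the coil is level. I'll turn further and take off the vertical load.

```bash
python3 -m pendant '[0,0,2,0,0,-0.002,0.02, 0,0,4,0,0,-0.002,0.02, 0,0,5,0,0,-0.002,0.02, 0,0,5,0,0,-0.002,0.02, 0,0,5,0,0,-0.002,0.02]' 40
cat > face.py <<'E'
from meas import *
o=robot.get_obs();T=R.from_quat(o["ee_rot"]).as_matrix()
print("t",round(o["t"],2),"tool",o["tool_pos"].round(4),"F",o["wrist_force"].round(2),"yaw",np.degrees(np.arctan2(T[1,1],T[0,1])).round(2),"Mz",o["moment"].round(2))
xs=np.array([-.1113,.9938]);ys=np.array([-.9938,-.1113]);og=np.array([.5292,.0395])
m=vision.camera_model("wrist");p,d=vision.read_camera("wrist");P=pts(d,m);h=hsv(p)
# block top front edge: first pixel per column from top (row) with z in body-top range and right region
S=np.stack([(P[...,:2]-og)@xs,(P[...,:2]-og)@ys,P[...,2]],-1)
tx=(o["tool_pos"][:2]-og)@xs
k=(np.abs(S[...,2]-.055)<.004)&(np.abs(S[...,0]-tx-.02)<.03)&(np.abs(S[...,1])<.11)
E=[]
for u in range(640):
    v=np.nonzero(k[:,u])[0]
    if len(v)>4: E.append(S[v[2],u])
E=np.array(E)
if len(E)>40:
    E=E[5:-5];a=np.polyfit(E[:,1],E[:,0],1);r=E[:,0]-np.polyval(a,E[:,1]);E=E[np.abs(r)<.003];a=np.polyfit(E[:,1],E[:,0],1)
    print("face x_s at y0",a[1].round(4),"skew deg",np.degrees(np.arctan(-a[0])).round(2),"y range",E[:,1].min().round(3),E[:,1].max().round(3))
# coil: fit circle section per ring using brass points
for lo,hi in((-.12,-.08),(.08,.12)):
    q=S[(S[...,2]>.035)&(S[...,2]<.1)&(S[...,1]>lo)&(S[...,1]<hi)&(S[...,0]>tx+.035)&(S[...,0]<tx+.16)&(d>.1)]
    q=q[(q[:,2]>.05)]
    if len(q)>100:
        f=lambda c:np.hypot(q[:,0]-c[0],q[:,2]-.045)-.045
        from scipy.optimize import least_squares
        c=least_squares(f,[q[:,0].mean()],loss="soft_l1",f_scale=.002).x;print("ring y",lo,"x_s",c.round(4),len(q),"y",q[:,1].min().round(3),q[:,1].max().round(3),"res",np.median(np.abs(f(c))).round(4))
q=S[(S[...,2]>.06)&(S[...,2]<.094)&(np.abs(S[...,1])<.16)&(S[...,0]>tx+.04)&(S[...,0]<tx+.14)&(h[...,1]>90)&(d>.1)];print("coil y span",np.percentile(q[:,1],[.3,99.7]).round(4))
E
python3 face.py
```

```text
t: 12.45
tool_pos: [0.5489, -0.1737, 0.0569]
ee_rot: [0.698, 0.716, -0.0, -0.001]
wrist_force: [-0.3, -0.1, -9.6]
finger_gap: 0.0321
finger_force: 39.3
t 12.45 tool [ 0.5489 -0.1737  0.0569] F [-0.34 -0.15 -9.59] yaw 1.52 Mz [0.28 0.06 0.01]
face x_s at y0 -0.2048 skew deg -2.26 y range -0.087 0.096
ring y -0.12 x_s [-0.1217] 7802 y -0.108 -0.08 res 0.0004
ring y 0.08 x_s [-0.1232] 11332 y 0.08 0.115 res 0.0003
coil y span [-0.1062  0.1127]
```

```bash
python3 -m pendant '[0,0,-1.2,0,0,0,0.02, 0,0,-2.4,0,0,0,0.02, 0,0,-2.4,0,0,0,0.02, 0,0,-2.4,0,0,0.0012,0.02, 0,0,-2.4,0,0,0.0012,0.02, 0,0,-2.4,0,0,0.0012,0.02]'; python3 face.py
```

```text
t: 13.1
tool_pos: [0.5496, -0.174, 0.0562]
ee_rot: [0.683, 0.731, 0.0, 0.0]
wrist_force: [-0.1, 0.7, -7.6]
finger_gap: 0.0318
finger_force: 39.3
t 13.1 tool [ 0.5496 -0.174   0.0562] F [-0.09  0.68 -7.62] yaw 3.9 Mz [0.34 0.13 0.02]
face x_s at y0 -0.2052 skew deg 0.21 y range -0.088 0.096
ring y -0.12 x_s [-0.1217] 8216 y -0.108 -0.08 res 0.0004
ring y 0.08 x_s [-0.1232] 11297 y 0.08 0.114 res 0.0004
coil y span [-0.1062  0.1126]
```

The face sits only about 9 mm ahead of the tool, so the block slipped back in the jaws. I'll set it down, release and regrip at the grip's centre.

```bash
python3 -m pendant '[0,0,0,0,0,0.001,0.02, 0,0,0,0,0,0.001,0.02, 0,0,0,0,0,0.001,0.05, 0,0,0,0,0,0.001,0.05, 0,0,0,0,0,0.001,0.05, 0,0,0,0,0,0.001,0.05]' 40
python3 - <<'E'
from meas import *
o=robot.get_obs();T=R.from_quat(o["ee_rot"]).as_matrix();m=vision.camera_model("wrist");p,d=vision.read_camera("wrist");P=pts(d,m);Q=(P-o["tool_pos"])@T
cv2.imwrite("pics/w7.png",p[:,:,::-1]);h=hsv(p)
print(o["tool_pos"],o["wrist_force"])
g=(np.abs(P[...,2]-.105)<.004)&(np.abs(Q[...,1])<.03)&(d>.05);s=Q[g];print("grip top",np.percentile(s[:,:2],[1,99],axis=0).round(4),np.median(s,0).round(3),len(s),rect(s))
b=(np.abs(P[...,2]-.055)<.006)&(np.abs(Q[...,1])<.12)&(np.abs(Q[...,0])<.05)&(d>.05);s=Q[b];print("body",np.percentile(s[:,:2],[1,99],axis=0).round(4),len(s),"z by x",[(round(a,3),np.median(P[...,2][b&(np.abs(Q[...,0]-a)<.003)]).round(4)) for a in(-.02,-.01,0,.005)])
E
python3 face.py
```

```text
t: 13.75
tool_pos: [0.5497, -0.1741, 0.0552]
ee_rot: [0.683, 0.731, 0.0, 0.0]
wrist_force: [0.7, -0.1, -0.1]
finger_gap: 0.0498
finger_force: 0.0
[ 0.54965139 -0.17407815  0.05522984] [ 0.65209679 -0.08624359 -0.05363007]
grip top [[-0.042  -0.0283]
 [ 0.0093  0.0285]] [-0.031  0.001 -0.049] 2438 (array([-0.0175, -0.0001]), array([0.054, 0.06 ]), 0.2, 2438, np.float64(-0.0495))
body [[-0.0294 -0.1021]
 [ 0.0477  0.0912]] 3680 z by x [(-0.02, np.float64(0.0553)), (-0.01, np.float64(0.0544)), (0, np.float64(nan)), (0.005, np.float64(nan))]
t 13.8 tool [ 0.5496 -0.174   0.0552] F [ 0.36  0.61 -0.41] yaw 3.9 Mz [-0.05  0.06 -0.  ]
ring y -0.12 x_s [-0.1217] 8277 y -0.108 -0.08 res 0.0004
ring y 0.08 x_s [-0.1231] 11398 y 0.08 0.114 res 0.0004
coil y span [-0.1063  0.1126]
  return _methods._mean(a, axis=axis, dtype=dtype,
  ret = ret.dtype.type(ret / rcount)
```

```bash
python3 -m pendant '[0,0,0,0,0,-0.04,0.05, 0,0,0,0,0,-0.08,0.05, 0,0,0,-0.03,0,-0.11,0.06, 0,0,0,-0.06,0,-0.13,0.06, 0,0,0,-0.08,0,-0.15,0.06, 0,0,0,-0.08,0,-0.15,0.06, 0,0,0,-0.08,0,-0.15,0.06]'; python3 look.py w8
```

```text
t: 14.55
tool_pos: [0.5547, -0.2533, 0.2048]
ee_rot: [0.683, 0.731, 0.0, -0.0]
wrist_force: [-0.4, 0.0, -0.1]
finger_gap: 0.0602
finger_force: 0.0
14.55 [ 0.5547 -0.2533  0.2048] [-0.44  0.02 -0.06] yaw 3.87
grip (array([ 0.5538, -0.2186]), array([0.032, 0.046]), 6.5, 1708, np.float64(0.1046)) 96.07625858881707
body (array([ 0.5537, -0.2188]), array([0.19, 0.07]), 6.5, 9965, np.float64(0.055)) 6.458455647735292
coil (array([ 0.5417, -0.1013]), array([0.221, 0.037]), 6.7, 8716, np.float64(0.082)) 5.579535082297423
```

```bash
python3 -m pendant '[0,0,-2.6,0.0346,0.0013,0.03,0.06, 0,0,-2.6,0.0346,0.0013,0.07,0.06, 0,0,-2.6,0.0346,0.0013,0.11,0.06, 0,0,-2.6,0.0346,0.0013,0.14,0.06, 0,0,-2.6,0.0346,0.0013,0.155,0.06, 0,0,-2.6,0.0346,0.0013,0.16,0.06, 0,0,-2.6,0.0346,0.0013,0.16,0.06, 0,0,-2.6,0.0346,0.0013,0.16,0.06]'
python3 -m pendant '[0,0,0,0,0,0,0.025, 0,0,0,0,0,0,0.025, 0,0,0,0,0,0,0.025, 0,0,0,0,0,0,0.025, 0,0,0,0,0,0,0.025, 0,0,0,0,0,0,0.025, 0,0,0,0,0,0,0.025, 0,0,0,0,0,0,0.025]' 60
python3 face.py
```

```text
t: 15.4
tool_pos: [0.5545, -0.2193, 0.0462]
ee_rot: [0.666, 0.746, 0.0, 0.001]
wrist_force: [-0.1, -0.3, 0.1]
finger_gap: 0.0602
finger_force: 0.0
t: 16.2
tool_pos: [0.5546, -0.2191, 0.0456]
ee_rot: [0.666, 0.746, 0.0, 0.001]
wrist_force: [0.8, 2.3, 5.1]
finger_gap: 0.0316
finger_force: 60.0
t 16.2 tool [ 0.5546 -0.2191  0.0456] F [0.75 2.28 5.13] yaw 6.51 Mz [ 0.08 -0.08 -0.1 ]
face x_s at y0 -0.2248 skew deg 0.04 y range -0.087 0.095
ring y -0.12 x_s [-0.1216] 4132 y -0.108 -0.08 res 0.0004
ring y 0.08 x_s [-0.1231] 5227 y 0.08 0.114 res 0.0004
coil y span [-0.1066  0.1125]
```

```bash
python3 -m pendant '[0,0,0,0.004,0,-0.001,0.025, 0,0,0,0.008,0,-0.001,0.025, 0,0,0,0.012,0,-0.001,0.025, 0,0,0,0.016,0,-0.001,0.025, 0,0,0,0.02,0,-0.001,0.025, 0,0,0,0.024,0,-0.001,0.025, 0,0,0,0.028,0,-0.001,0.025, 0,0,0,0.032,0,-0.001,0.025, 0,0,0,0.036,0,-0.001,0.025, 0,0,0,0.04,0,-0.001,0.025]'
python3 face.py
```

```text
t: 17.25
tool_pos: [0.5492, -0.1789, 0.0461]
ee_rot: [0.666, 0.746, -0.0, -0.0]
wrist_force: [-0.7, 0.2, -9.6]
finger_gap: 0.0312
finger_force: 60.0
t 17.25 tool [ 0.5492 -0.1789  0.0461] F [-0.71  0.17 -9.62] yaw 6.52 Mz [-0.08  0.07  0.01]
face x_s at y0 -0.1841 skew deg 0.09 y range -0.086 0.097
ring y -0.12 x_s [-0.1217] 8972 y -0.108 -0.08 res 0.0004
ring y 0.08 x_s [-0.1232] 11161 y 0.08 0.114 res 0.0004
coil y span [-0.1064  0.1126]
```

The block is now held firmly, carried just clear of the desk and square to the coil. I'll advance and pick up the coil.

```bash
python3 -m pendant '[0,0,0,0.005,0,0,0.025, 0,0,0,0.01,0,0,0.025, 0,0,0,0.013,0,0,0.025, 0,0,0,0.016,0,0,0.025, 0,0,0,0.02,0,0,0.025, 0,0,0,0.024,0,0,0.025, 0,0,0,0.028,0,0,0.025, 0,0,0,0.032,0,0,0.025, 0,0,0,0.036,0,0,0.025, 0,0,0,0.04,0,0,0.025, 0,0,0,0.043,0,0,0.025, 0,0,0,0.045,0,0,0.025]'
python3 face.py
```

```text
t: 18.5
tool_pos: [0.5442, -0.1342, 0.0461]
ee_rot: [0.666, 0.746, 0.0, -0.0]
wrist_force: [0.5, 0.2, -9.7]
finger_gap: 0.0315
finger_force: 60.0
t 18.5 tool [ 0.5442 -0.1342  0.0461] F [ 0.45  0.2  -9.66] yaw 6.52 Mz [-0.07  0.07 -0.07]
face x_s at y0 -0.1377 skew deg 0.86 y range -0.069 0.096
ring y -0.12 x_s [-0.0907] 10249 y -0.108 -0.08 res 0.0004
ring y 0.08 x_s [-0.092] 12899 y 0.08 0.115 res 0.0004
coil y span [-0.1061  0.1129]
```

```bash
python3 -m pendant '[0,0,0,0.004,0,0,0.025, 0,0,0,0.009,0,0,0.025, 0,0,0,0.014,0,0,0.025, 0,0,0,0.019,0,0,0.025, 0,0,0,0.024,0,0,0.025, 0,0,0,0.029,0,0,0.025, 0,0,0,0.034,0,0,0.025, 0,0,0,0.039,0,0,0.025, 0,0,0,0.043,0,0,0.025, 0,0,0,0.047,0,0,0.025, 0,0,0,0.05,0,0,0.025, 0,0,0,0.052,0,0,0.025]'
python3 face.py
python3 - <<'E'
from meas import *
xs=np.array([-.1113,.9938]);ys=np.array([-.9938,-.1113]);og=np.array([.5292,.0395])
for n in("wrist","top","scene"):
    m=vision.camera_model(n);p,d=vision.read_camera(n);P=pts(d,m);h=hsv(p)
    S=np.stack([(P[...,:2]-og)@xs,(P[...,:2]-og)@ys,P[...,2]],-1)
    for s in(-1,1):
        k=(cv2.inRange(h,(12,80,50),(35,255,255))>0)&(np.abs(S[...,1]-s*.09)<.02)&(np.abs(S[...,2]-.05)<.014)&(S[...,0]>.02)&(S[...,0]<.075)
        if k.sum()>5: print(n,s,k.sum(),"x pct",np.percentile(S[k][:,0],[2,25,50,75]).round(4),"z",S[k][:,2].max().round(3))
E
```

```text
t: 19.75
tool_pos: [0.5383, -0.0827, 0.0461]
ee_rot: [0.666, 0.746, 0.0, -0.0]
wrist_force: [-0.0, 0.2, -9.4]
finger_gap: 0.0314
finger_force: 60.0
t 19.75 tool [ 0.5383 -0.0827  0.0461] F [-0.03  0.22 -9.37] yaw 6.51 Mz [0.01 0.11 0.01]
face x_s at y0 -0.0867 skew deg 0.12 y range -0.087 0.098
ring y -0.12 x_s [-0.0393] 10123 y -0.108 -0.08 res 0.0004
ring y 0.08 x_s [-0.0405] 13077 y 0.08 0.115 res 0.0004
coil y span [-0.1058  0.1132]
scene -1 105 x pct [0.043  0.0448 0.0473 0.0526] z 0.064
scene 1 90 x pct [0.0424 0.0452 0.0473 0.0549] z 0.064
```

```bash
python3 -m pendant '[0,0,0,0.003,0,0,0.025, 0,0,0,0.007,0,0,0.025, 0,0,0,0.011,0,0,0.025, 0,0,0,0.015,0,0,0.025, 0,0,0,0.019,0,0,0.025, 0,0,0,0.022,0,0,0.025, 0,0,0,0.025,0,0,0.025, 0,0,0,0.0275,0,0,0.025, 0,0,0,0.0295,0,0,0.025, 0,0,0,0.031,0,0,0.025, 0,0,0,0.032,0,0,0.025, 0,0,0,0.033,0,0,0.025]'
python3 face.py
```

```text
t: 21.15
tool_pos: [0.5346, -0.0502, 0.0461]
ee_rot: [0.666, 0.746, -0.0, 0.0]
wrist_force: [-0.2, -0.6, -9.4]
finger_gap: 0.0316
finger_force: 60.0
t 21.15 tool [ 0.5346 -0.0502  0.0461] F [-0.23 -0.6  -9.39] yaw 6.49 Mz [-0.08  0.01  0.03]
face x_s at y0 -0.0488 skew deg -0.02 y range -0.066 0.075
ring y -0.12 x_s [-0.0044] 9867 y -0.107 -0.08 res 0.0004
ring y 0.08 x_s [-0.0056] 12916 y 0.08 0.115 res 0.0004
coil y span [-0.1056  0.1133]
```

```bash
python3 -m pendant '[0,0,0,0.001,0,0,0.025, 0,0,0,0.002,0,0,0.025, 0,0,0,0.003,0,0,0.025, 0,0,0,0.004,0,0,0.025, 0,0,0,0.005,0,0,0.025, 0,0,0,0.006,0,0,0.025, 0,0,0,0.006,0,0,0.025]'
python3 face.py
python3 -m pendant '[0,0,0,0.0005,0,0,0.025, 0,0,0,0.001,0,0,0.025, 0,0,0,0.001,0,0,0.025]'
python3 -m pendant '[0,0,0,0.0005,0,0,0.025, 0,0,0,0.001,0,0,0.025, 0,0,0,0.001,0,0,0.025]'
python3 face.py
```

```text
t: 21.9
tool_pos: [0.5339, -0.044, 0.0461]
ee_rot: [0.666, 0.746, 0.0, -0.0]
wrist_force: [-0.4, -0.1, -9.6]
finger_gap: 0.0317
finger_force: 60.0
t 21.9 tool [ 0.5339 -0.044   0.0461] F [-0.4  -0.13 -9.62] yaw 6.52 Mz [-0.12  0.05  0.01]
face x_s at y0 -0.0479 skew deg 0.08 y range -0.087 0.097
ring y -0.12 x_s [-0.0014] 10132 y -0.107 -0.08 res 0.0004
ring y 0.08 x_s [-0.0025] 13282 y 0.08 0.115 res 0.0003
coil y span [-0.1055  0.1134]
t: 22.25
tool_pos: [0.5339, -0.0433, 0.0462]
ee_rot: [0.666, 0.746, -0.0, 0.0]
wrist_force: [0.5, -0.8, -8.9]
finger_gap: 0.0315
finger_force: 60.0
t: 22.55
tool_pos: [0.5338, -0.0425, 0.0462]
ee_rot: [0.666, 0.746, -0.0, 0.0]
wrist_force: [0.1, -1.6, -10.2]
finger_gap: 0.0314
finger_force: 60.0
t 22.55 tool [ 0.5338 -0.0425  0.0462] F [  0.09  -1.61 -10.21] yaw 6.51 Mz [-0.57  0.1   0.18]
face x_s at y0 -0.0464 skew deg 0.18 y range -0.087 0.098
ring y -0.12 x_s [-0.0005] 10182 y -0.107 -0.08 res 0.0004
ring y 0.08 x_s [-0.0016] 13269 y 0.08 0.115 res 0.0003
coil y span [-0.1056  0.1133]
```

```bash
python3 -m pendant '[0,0,0,0.0005,0,0,0.025, 0,0,0,0.0005,0,0,0.025]' | grep -E "tool_pos|wrist"
python3 -m pendant '[0,0,0,0.0005,0,0,0.025, 0,0,0,0.0005,0,0,0.025]'| grep -E "tool_pos|wrist"
python3 -m pendant '[0,0,0,0.0005,0,0,0.025, 0,0,0,0.0005,0,0,0.025]'| grep -E "tool_pos|wrist"
python3 face.py
```

```text
tool_pos: [0.5336, -0.0419, 0.0462]
wrist_force: [-0.2, -2.3, -8.4]
tool_pos: [0.5336, -0.0415, 0.0462]
wrist_force: [1.2, -2.8, -8.6]
tool_pos: [0.5335, -0.041, 0.0462]
wrist_force: [-0.2, -4.7, -8.8]
t 23.2 tool [ 0.5335 -0.041   0.0462] F [-0.17 -4.7  -8.76] yaw 6.48 Mz [-1.08  0.07  0.03]
face x_s at y0 -0.0449 skew deg 0.02 y range -0.087 0.099
ring y -0.12 x_s [0.0002] 10272 y -0.107 -0.08 res 0.0004
ring y 0.08 x_s [0.] 13323 y 0.08 0.115 res 0.0003
coil y span [-0.1055  0.1134]
```

```bash
python3 -m pendant '[0,0,0,0.0003,0,0,0.025, 0,0,0,0.0003,0,0,0.025]' | grep -E "tool_pos|wrist"
python3 -m pendant '[0,0,0,0,0,0.0002,0.025, 0,0,0,0,0,0.0004,0.025, 0,0,0,0,0,0.0004,0.025]'| grep -E "tool_pos|wrist"
python3 -m pendant '[0,0,0,0,0,0.0002,0.025, 0,0,0,0,0,0.0003,0.025, 0,0,0,0,0,0.0003,0.025]'| grep -E "tool_pos|wrist"
```

```text
tool_pos: [0.5336, -0.0408, 0.0462]
wrist_force: [-0.3, -5.4, -8.9]
tool_pos: [0.5337, -0.0407, 0.0458]
wrist_force: [-0.1, -4.9, -7.7]
tool_pos: [0.5337, -0.0407, 0.0456]
wrist_force: [0.2, -5.3, -6.8]
```

```bash
python3 -m pendant '[0,0,0,0,0,0.0003,0.025, 0,0,0,0,0,0.0005,0.025, 0,0,0,0,0,0.0005,0.025]'| grep -E "tool_pos|wrist"
python3 face.py
```

```text
tool_pos: [0.5337, -0.0407, 0.0456]
wrist_force: [-0.9, -4.8, 2.0]
t 24.35 tool [ 0.5337 -0.0407  0.0456] F [-0.94 -4.79  2.  ] yaw 6.48 Mz [-1.27  0.44  0.03]
face x_s at y0 -0.0447 skew deg 0.05 y range -0.085 0.099
ring y -0.12 x_s [0.0005] 10287 y -0.107 -0.08 res 0.0004
ring y 0.08 x_s [0.0004] 13439 y 0.08 0.115 res 0.0003
coil y span [-0.1056  0.1135]
```

```bash
python3 -m pendant '[0,0,0,0,0,0,0.04, 0,0,0,0,0,0,0.05, 0,0,0,0,0,0,0.06, 0,0,0,0,0,0,0.06, 0,0,0,0,0,0,0.06]'
python3 face.py
```

```text
t: 24.9
tool_pos: [0.5336, -0.0402, 0.045]
ee_rot: [0.666, 0.746, 0.0, -0.0]
wrist_force: [0.3, -0.5, 0.0]
finger_gap: 0.0592
finger_force: 0.0
t 24.9 tool [ 0.5336 -0.0402  0.045 ] F [ 0.32 -0.45  0.05] yaw 6.52 Mz [-0.01  0.04  0.01]
face x_s at y0 -0.0447 skew deg -0.0 y range -0.086 0.098
ring y -0.12 x_s [0.0005] 10330 y -0.108 -0.08 res 0.0004
ring y 0.08 x_s [0.0004] 13442 y 0.08 0.115 res 0.0003
coil y span [-0.1056  0.1133]
```

Released, and nothing moved: the coil is at 0.4 mm, square, with an estimated 3.2 N on the shoes. I'll lift straight up and go to the key.

```bash
python3 -m pendant '[0,0,0,0,0,-0.01,0.06, 0,0,0,0,0,-0.03,0.06, 0,0,0,0,0,-0.06,0.06, 0,0,0,0,0,-0.1,0.06, 0,0,0,0,0,-0.14,0.06, 0,0,0,0,0,-0.16,0.06, 0,0,0,0,0,-0.16,0, 0,0,0,0,0,-0.16,0]'
python3 face.py
python3 -m pendant '[0,0,0,0.3,-0.0546,0,0, 0,0,0,0.3,-0.0546,0,0, 0,0,0,0.3,-0.0546,0,0, 0,0,0,0.3,-0.0546,0,0, 0,0,0,0.3,-0.0546,0,0, 0,0,0,0.3,-0.0546,0,0, 0,0,0,0.3,-0.0546,0,0, 0,0,0,0.3,-0.0546,0,0, 0,0,0,0.3,-0.0546,0,0]' 20
python3 - <<'E'
from meas import *
o=robot.get_obs();T=R.from_quat(o["ee_rot"]).as_matrix()
m=vision.camera_model("wrist");p,d=vision.read_camera("wrist");P=pts(d,m);h=hsv(p)
k=(cv2.inRange(h,(45,110,70),(85,255,255))>0)&(P[...,2]>.06)&(P[...,2]<.09)
N,l,st,c=cv2.connectedComponentsWithStats(k.astype(np.uint8));i=1+np.argmax(st[1:,4])
key=ray(*c[i],m,.073);print("key",st[i],c[i],key.round(4),np.median(P[l==i],0).round(4),"tool delta",((key-o["tool_pos"])@T).round(4),o["tool_pos"])
E
```

```text
t: 25.75
tool_pos: [0.5334, -0.0402, 0.2053]
ee_rot: [0.666, 0.746, 0.0, 0.0]
wrist_force: [0.5, 0.3, 0.1]
finger_gap: 0.0485
finger_force: 0.0
t 25.75 tool [ 0.5334 -0.0402  0.2053] F [0.48 0.28 0.12] yaw 6.53 Mz [-0.04  0.05 -0.02]
face x_s at y0 -0.0458 skew deg 0.19 y range -0.083 0.094
ring y -0.12 x_s [0.0022] 3116 y -0.106 -0.08 res 0.0012
ring y 0.08 x_s [0.0017] 3822 y 0.08 0.114 res 0.001
coil y span [-0.1054  0.1133]
t: 26.7
tool_pos: [0.4453, 0.2498, 0.2043]
ee_rot: [0.666, 0.746, -0.001, 0.0]
wrist_force: [0.3, -0.4, -0.1]
finger_gap: -0.0
finger_force: 0.0
key [305  55  29  32 725] [319.13793103  70.33931034] [0.4313 0.3605 0.073 ] [0.4314 0.3601 0.0766] tool delta [ 0.1117 -0.0014  0.1311] [0.44526658 0.24984835 0.20426035]
```

```bash
python3 -m pendant '[0,0,0,0.05,-0.0014,0.03,0, 0,0,0,0.09,-0.0014,0.06,0, 0,0,0,0.1117,-0.0014,0.1,0, 0,0,0,0.1117,-0.0014,0.125,0, 0,0,0,0.1117,-0.0014,0.14,0, 0,0,0,0.1117,-0.0014,0.146,0, 0,0,0,0.1117,-0.0014,0.146,0, 0,0,0,0.1117,-0.0014,0.146,0]'
python3 -m pendant '[0,0,0,0,0,0.002,0, 0,0,0,0,0,0.004,0, 0,0,0,0,0,0.006,0, 0,0,0,0,0,0.006,0]'
```

```text
t: 27.55
tool_pos: [0.4323, 0.3615, 0.0598]
ee_rot: [0.667, 0.745, 0.001, 0.0]
wrist_force: [0.2, 0.4, -0.4]
finger_gap: 0.0004
finger_force: 0.0
t: 27.95
tool_pos: [0.432, 0.3624, 0.0532]
ee_rot: [0.666, 0.746, 0.001, 0.0]
wrist_force: [1.7, -0.4, 3.2]
finger_gap: 0.0005
finger_force: 1.6
```

```bash
python3 -m pendant '[0,0,0,0,0,0.001,0, 0,0,0,0,0,0.002,0, 0,0,0,0,0,0.002,0]'
python3 -m pendant '[0,0,0,0,0,0.001,0, 0,0,0,0,0,0.002,0, 0,0,0,0,0,0.002,0]'
```

```text
t: 28.25
tool_pos: [0.432, 0.3624, 0.0519]
ee_rot: [0.666, 0.746, 0.001, 0.0]
wrist_force: [1.3, -1.9, 13.5]
finger_gap: 0.0004
finger_force: 6.8
t: 28.55
tool_pos: [0.432, 0.3626, 0.0514]
ee_rot: [0.666, 0.746, 0.001, -0.001]
wrist_force: [-4.1, -4.1, 35.1]
finger_gap: 0.0006
finger_force: 17.5
```

```bash
for i in 1; do python3 -m pendant '[0,0,0,0,0,-0.004,0, 0,0,0,0,0,-0.004,0, 0,0,0,0,0,-0.004,0]'|grep -E "tool_pos|wrist"; done
python3 -m pendant '[0,0,0,0,0,-0.002,0, 0,0,0,0,0,-0.002,0, 0,0,0,0,0,-0.002,0]'|grep -E "tool_pos|wrist"
python3 -m pendant '[0,0,0,0,0,-0.002,0, 0,0,0,0,0,-0.002,0, 0,0,0,0,0,-0.002,0]'|grep -E "tool_pos|wrist"
```

```text
tool_pos: [0.4315, 0.3625, 0.0531]
wrist_force: [2.5, 0.3, 3.8]
tool_pos: [0.4311, 0.3624, 0.0548]
wrist_force: [1.7, 1.3, 3.6]
tool_pos: [0.4308, 0.3622, 0.0568]
wrist_force: [1.4, 1.0, 0.9]
```

```bash
python3 -m pendant '[0,0,0,0,0,-0.02,0, 0,0,0,0,0,-0.06,0, 0,0,0,0,0,-0.1,0, 0,0,0,0,0,-0.14,0, 0,0,0,0,0,-0.17,0, 0,0,0,0,0,-0.17,0, 0,0,0,0,0,-0.17,0]'
python3 - <<'E'
from meas import *
o=robot.get_obs();p,d,m=shot("scene");P=pts(d,m)
for n,c,t in(("mug",(.77,-.118),.095),("block",(.537,-.08),.105)):
    k=(np.abs(P[...,2]-t)<.008)&(np.hypot(P[...,0]-c[0],P[...,1]-c[1])<.08);print(n,k.sum(),np.median(P[k],0).round(3))
t,dt,mt=shot("top")
a=cv2.resize(p[120:320,220:470],(500,400));b=cv2.resize(t[120:260,200:400],(300,210));b=cv2.copyMakeBorder(b,0,190,0,0,cv2.BORDER_CONSTANT)
cv2.imwrite("pics/end.png",np.hstack([a,b])[:,:,::-1])
E
```

```text
t: 30.15
tool_pos: [0.4305, 0.3623, 0.2269]
ee_rot: [0.666, 0.746, -0.0, -0.0]
wrist_force: [0.0, 0.4, -0.3]
finger_gap: 0.0004
finger_force: 0.0
mug 285 [ 0.779 -0.123  0.095]
block 162 [ 0.539 -0.043  0.106]
```

View pics/end.png

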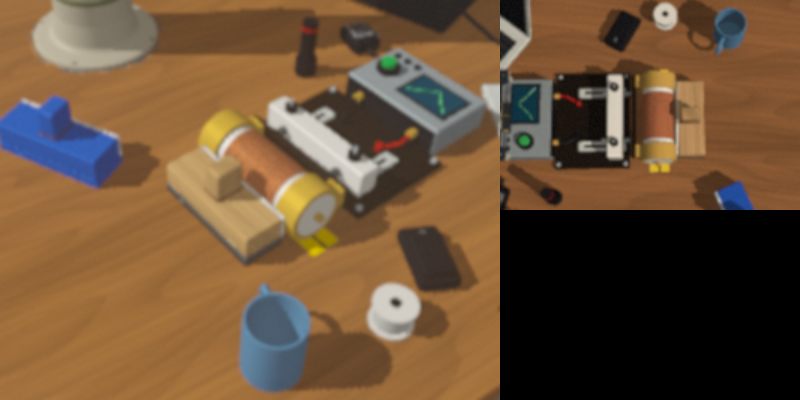

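The coil lies over the tape at (270,165) with the block flush against it at (225,200). The key is up at (388,65), and nothing else has been disturbed.

```bash
python3 -c "
from cell import ticket;print(ticket.hand_in())"
```

```text
the job is handed in; nothing more can be done
None
```

The job is handed in, result not shown: the coil lies square on the tape at an estimated 3.2 N on the contacts (inferred from wrist force and travel, not measured), the block is released against it, and the green key went down to its stop and came back up.

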